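Flicker check of a turning headlamp with a light meter

ROBOT

A 6-joint arm with a two-finger parallel gripper is mounted at the origin on the work surface. World frame = base frame: x ahead of the robot, y to its left, z up, the work surface at z = 0. Lengths are in m, angles in rad, forces in N, time in s.
With the tool pointing down it reaches from about 0.3 to 0.85 m from the base axis. Payload 5.4 kg.
Tool frame: the origin (TCP) lies at the very end of the fingers, on their centre line; the grasp point (between the pads) lies 19 mm behind it (robot.hold_point_z is the distance from the TCP to the grasp point, in m); z points along the fingers, y is the line along which they close (so a half turn about z gives the same grasp; the last joint's range is limited). The gripper opens to 85 mm and grips with 20 to 120 N. Pads are 22 mm wide; open, the fingers measure 114 mm over their backs; the gripper's body (76 mm by 85 mm) begins 54 mm behind the grasp point. The pads swing forward as they close: fully open they stand 13 mm farther back than shut.
Start: joints at [-0.21, 0.158, 1.597, -0, 1.386, -0.21], TCP at [0.575, -0, 0.231] pointing down, gripper open.
Joint ranges: [-2.91, 2.91], [-0.94, 2.29], [0.18, 2.7], [-1.29, 4.43], [0.17, 2.64], [-3, 3]. Speed limits (rad/s): [2.57, 2.57, 3.14, 3.14, 3.14, 3.14].

INTERFACE

Orientations are given as a unit quaternion [x, y, z, w].
In Python, from cell import robot gives the robot as it stands.
- The arm moves only by the tool step_arm, never from a script. Its argument "moves" is a list that holds one entry, the list of rows, each a list of 7 numbers: the shift along the tool's x, y, z in cm, then the turn, a rotation vector about the tool's x, y, z in rad, then the closure, from -1 (fully open) to 1 (shut). A call has exactly 8 rows; each row shifts and turns the commanded pose from where the row before left it, along the tool's axes as they then stand; what a row does not reach is not made up. A row lasts 1/12 s, in which the tool goes at most 41.7 mm and 7.16 degrees, less where a joint would pass 70% of its speed; a pose out of reach is approached as far as the arm can. A call is refused whole if a number of a shift passes 4.17 or a number of a turn 0.125, either way. A call with a gripper value outside its range is refused whole. The fingers move at their own pace and stop on an object; the grip force is fixed at half the most. Time passes only in rows, so rows that do not move let the fingers close, or fill a call up. It gives the time, the measured TCP pose, the force, the opening and the grip force at its end, in the units of the state.
- robot.state(): the state, without advancing time (a new reading comes with each control period).
- robot.get_image(name): name is "scene" or "side" or "wrist"; returns the picture (480x640x3 uint8, red, green, blue); there is no depth.
- robot.camera_info(name): a dict with "K" (3x3 intrinsics, pixels), "R" (3x3) and "t" (3): a world point X has camera coordinates R X + t; the wrist camera has in their place "hand_eye" (4x4, takes a point from camera to tool coordinates, whose origin is the TCP and whose axes are the flange's). Camera axes: x right, y down, z forward; pixel columns grow to the right and rows downward; lengths in m; the calibration is good to about 2 mm. A picture is of the moment at which its call begins: read the wrist's pose just before it. camera_info takes no time and is no camera call.
- robot.hand_in(): hands the job in; it is judged then, once.
The state is a dict: "clock": time; "joint_positions": joint angles; "dq": joint speeds; "effort": joint torques, N m; "eef_pos": TCP position; "orientation": TCP orientation; "wrist_force": force on the tool from outside, world axes, zero at the start; "moment": the same for the moment, N m; "grip_width": finger opening in m; "finger_force": force on a finger pad.
Only numpy, scipy, OpenCV 4.12 (cv2) and the standard library are available. Lean on these libraries where they do the work, as an engineer would, in place of code of your own. Each camera call takes 0.05 s, during which the arm holds its last target. There are 200 camera calls.

TASK

Check the opened headlamp on the rotary stand for a loose contact: first take the light-meter wand, then push the stand gently by its grip post so that it turns slowly, about one turn in six to eight seconds, then let it turn freely and keep the wand's sensor face close above the middle of the projector lens, going round with it untouched, for a good six seconds on end. After that stand the wand back upright on its rubber mat and let go of it, leaving the stand to run out by itself; never bump the lamp, spin the stand fast or disturb the other things on the bench.

Things in the scene. Friction and masses are not known exactly. Their poses are not given: they have to be found in the camera images.
- turntable (a joint): Turn of the disc in rad, positive counter-clockwise from above, free and unlimited. Aluminium disc, 320 mm across, top 50 mm above the bench, carrying lamp, grip post, clamp pins and battery. Inertia about 0.023 kg m2 nominal (disc 1.2 kg, lamp 1.1 kg; hidden masses differ by up to 40 %), drag 0.00055 N m per rad/s plus 0.00015 N m: speed dies with a time constant of about 35 s.
- stand: The stand's fixed steel foot, 210 mm across. Origin on the bench at the turning axis of the disc (z up).
- post (a point): Top middle of the upright black grip post on the disc, the part to push: 28 mm diameter, from the disc to 140 mm above the bench (this point), 138 mm from the turning axis, on the lamp's -y side. Its middle line is 67 mm clear of the lamp's side. No pin is within 150 mm. Push it sideways along its circle, for example with the side of the wand's head; about 0.3 N is enough.
- lamp: Opened twin headlamp lying on its back, clamped to the disc and turning with it: black housing 244 x 142 mm, mounting ears out to 86 mm from its middle line on the long sides, rim 146 mm above the bench. Origin on the turning axis at the disc's top, 50 mm above the bench; x points to the projector (round glass dome in a steel ring), -x to the shallow reflector bowl; z up.
- lens (a point): Highest point of the projector's glass dome (64 mm diameter, in a steel ring 82 mm across): 72 mm from the turning axis along the lamp's x, 163 mm above the bench, the highest point of all on the stand. Its axes are the lamp's.
- wand: Loose hand-held sensor wand of the light meter, about 160 g, standing upright: round white head 60 mm in diameter and 19 mm high at its foot, tapering to a straight grey grip of 32 mm diameter from 35 to 127 mm above the sensor face. Origin in the middle of the sensor face (underside), z along the grip. Take it from above by the grip, about 95 mm above the face.
- sensor (a point): Middle of the wand's sensor face, the flat underside of its head (the wand's origin).
- mat: Fixed black rubber mat, 130 x 130 mm, 4 mm thick, with a rim 6 mm wide that stands 5 mm higher; the wand stands on it. Origin on the bench under its middle.
- parts_bin: Bystander: blue open bin 130 x 130 x 50 mm with spare bulbs, fixed to the bench. Origin under its middle. Mat and bin are to the left and right of the stand, in either order.
- carton: Bystander: loose cardboard bulb carton, 75 x 55 x 85 mm. Origin under its middle.
- cleaner: Bystander: loose white bottle, 52 mm diameter, 150 mm high. Origin under its middle.
There are look-alikes about, which are no part of the job. What is shaped like the wand but purple is not meant.

How it is judged:
By the outcome, as a careful person would: the job done as asked, in the order asked, and still so for the second after the job is handed in, with the robot touching nothing.
It also fails if it takes over 66 s, if anything falls off the work surface, if the arm or the gripper's body presses on something with over 40 N, if the wrist force passes 120 N, or if a joint passes its speed limit or range.

## Working session

There is one attempt and no reset: what is moved stays moved. The work goes in short steps, Python scripts to look and compute and a tool call to move; the robot and the scene stay as the last step left them, time stands still between calls to the robot, and variables do not carry over. Pictures are saved under pics/ and viewed, at most 10 in all, crops included, and the job is handed in when it is done.

Besides the shell and the picture viewer there is one more tool, called after "Call:" in YAML: its name, and indented under it one key for each argument. step_arm: Moves the arm, as the interface text tells. Its arguments: {"type":"object","properties":{"moves":{"type":"array","items":{"type":"array","items":{"type":"array","items":{"type":"number"}}}}},"required":["moves"]}

```bash
mkdir -p pics; ls
python3 - <<'E'
from cell import robot
import cv2,numpy as np
s=robot.state();print(s)
print(robot.hold_point_z)
for n in("scene","side","wrist"):
    im=robot.get_image(n);cv2.imwrite(f"pics/{n}0.png",im[:,:,::-1]);
    i=robot.camera_info(n);print(n,{k:np.round(v,4).tolist() if not isinstance(v,str) else v for k,v in i.items()})
E
```

```text
pics
{'clock': 0.0, 'joint_positions': array([-2.10095069e-01,  1.59037847e-01,  1.59826865e+00,  3.02795914e-05,
        1.38619973e+00, -2.10071322e-01]), 'dq': array([ 0.00018745, -0.00057184, -0.00061091,  0.00059937,  0.00046199,
        0.00059831]), 'effort': array([ 1.96016467e-04, -3.96006632e+01, -3.31426942e+01, -2.07608541e-04,
        8.36965773e-03, -3.09808388e-05]), 'eef_pos': array([5.74387584e-01, 1.21579338e-04, 2.30304960e-01]), 'orientation': array([ 7.07116828e-01,  7.07096086e-01, -5.08102369e-04, -8.10860499e-04]), 'wrist_force': array([-0.09652082,  0.04304458,  0.20135615]), 'moment': array([-0.02625174, -0.04323664, -0.01098734]), 'finger_force': 0.0, 'grip_width': 0.08542007134750416}
0.0187
scene {'K': [[497.2073, 0.0, 324.9508], [0.0, 497.2073, 246.8816], [0.0, 0.0, 1.0]], 'R': [[0.8546, 0.5193, 0.0019], [0.4479, -0.735, -0.5091], [-0.2629, 0.4359, -0.8607]], 't': [-0.4793, -0.2018, 1.4993]}
side {'K': [[602.3434, 0.0, 307.0617], [0.0, 602.3434, 248.3739], [0.0, 0.0, 1.0]], 'R': [[-0.9987, -0.0482, 0.0141], [-0.0384, 0.5513, -0.8334], [0.0324, -0.8329, -0.5525]], 't': [0.5515, 0.1289, 1.3318]}
wrist {'K': [[381.5943, 0.0, 321.1657], [0.0, 381.5943, 240.0285], [0.0, 0.0, 1.0]], 'hand_eye': [[-0.0009, -0.9517, -0.3069, 0.0789], [1.0, -0.0005, -0.0013, 0.0], [0.0011, -0.3069, 0.9517, -0.143], [0.0, 0.0, 0.0, 1.0]]}
```

View pics/scene0.png

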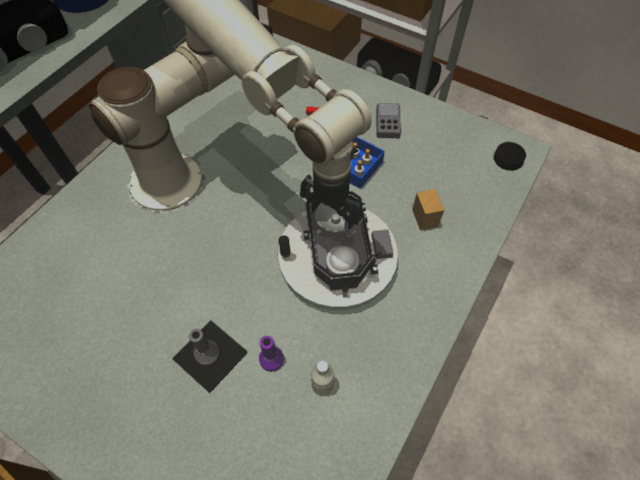

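View pics/side0.png

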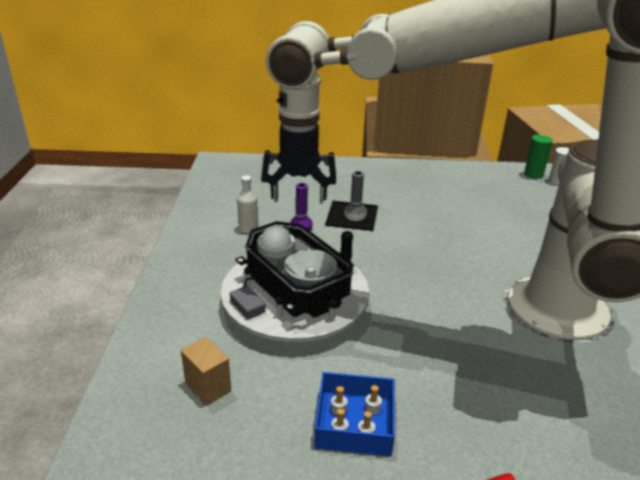

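The scene view shows the mat at (210,355) with the grey wand on it (top at 196,335). The purple look-alike is at (268,345), the bottle at (322,377), the disc at about (338,255), the post at (285,240), the carton at (428,210) and the bin at (365,160). The side view agrees, with the wand top at (358,174) and the post top at (347,236).

```bash
cat > h.py <<'E'
import cv2,numpy as np
from cell import robot
from scipy.optimize import least_squares
def ray(n,uv):
    i=robot.camera_info(n);K,R,t=map(np.array,(i["K"],i["R"],i["t"]))
    uv=np.atleast_2d(np.asarray(uv,float))
    d=np.c_[uv,np.ones(len(uv))]@np.linalg.inv(K).T@R
    return -R.T@t,d
def plane(n,uv,z):
    c,d=ray(n,uv);return (c+d*((z-c[2])/d[:,2])[:,None])[:,:2]
def proj(n,X):
    i=robot.camera_info(n);q=(np.atleast_2d(X)@np.array(i["R"]).T+i["t"])@np.array(i["K"]).T
    return q[:,:2]/q[:,2:]
E
python3 - <<'E'
from h import *
s=cv2.imread("pics/scene0.png");d=cv2.imread("pics/side0.png")
for n,im,(x0,x1,y0,y1) in(("scene",s,(260,420,190,310)),("side",d,(200,400,160,370))):
    hsv=cv2.cvtColor(im,cv2.COLOR_BGR2HSV)
    m=((hsv[...,1]<22)&(hsv[...,2]>110)).astype(np.uint8)
    k=np.zeros_like(m);k[y0:y1,x0:x1]=1;m&=k
    cs,_=cv2.findContours(m,cv2.RETR_EXTERNAL,cv2.CHAIN_APPROX_NONE)
    c=max(cs,key=cv2.contourArea);p=plane(n,cv2.convexHull(c)[:,0],.05)
    f=lambda v:np.hypot(*(p-v[:2]).T)-.16
    r=least_squares(f,p.mean(0),loss="soft_l1",f_scale=.003);print(n,len(p),r.x,np.round(np.abs(f(r.x)).mean(),4))
for a,b,z in(((195,333),(358,173),.131),((284,239),(347,235),.140),((342,257),(276,228),.163)):
    print(plane("scene",a,z),plane("side",b,z))
print(plane("scene",[(210,321),(246,351),(210,389),(173,354)],.009))
print("cleaner",plane("scene",(322,366),.15),"purple",plane("scene",(267,341),.127),"carton",plane("scene",(428,198),.085))
cv2.imwrite("pics/c1.png",np.hstack([cv2.resize(s[200:400,160:400],None,fx=2.4,fy=2.4,interpolation=2)[:,:],])[:600,:800])
cv2.imwrite("pics/c2.png",cv2.resize(d[160:350,210:390],None,fx=3,fy=3,interpolation=2))
E
```

```text
scene 40 [0.58093274 0.03011329] 0.0008
side 5 [0.61630304 0.11006959] 0.2763
[[ 0.4388412  -0.36035399]] [[ 0.43815383 -0.36292725]]
[[ 0.47557049 -0.05517658]] [[ 0.46960837 -0.04200027]]
[[ 0.6297884  -0.03626326]] [[ 0.62174155 -0.02266416]]
[[ 0.39847947 -0.2932563 ]
 [ 0.52252014 -0.30968813]
 [ 0.50453733 -0.42901835]
 [ 0.37465249 -0.40855387]]
cleaner [[ 0.72430495 -0.28157451]] purple [[ 0.5861288  -0.29093564]] carton [[0.71730505 0.28586192]]
```

View pics/c1.png

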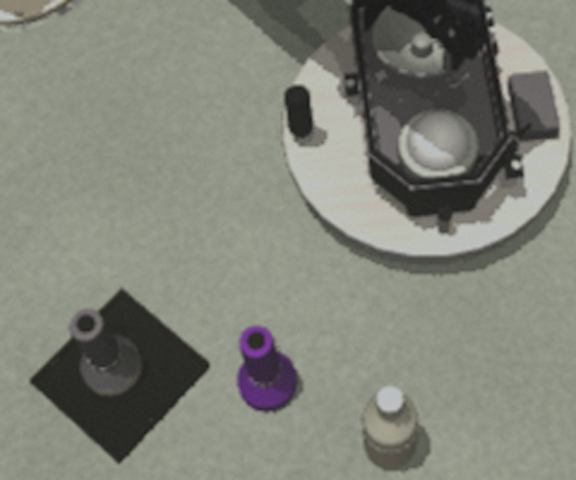

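View pics/c2.png

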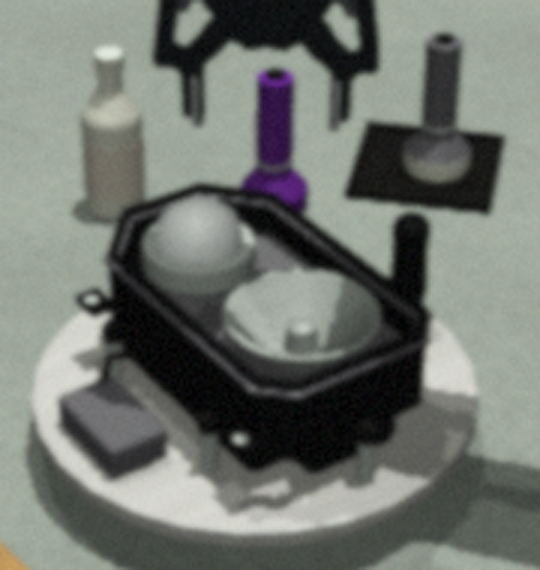

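The crops show the wand grip top at scene (196,335) and side (358,173). The post top is at scene (284,240) and the dome at about scene (342,254). That puts the disc axis at roughly (0.581, 0.030). I'll move above the wand next.

Call:
step_arm:
  moves:
    - [[-2.2, -0.8, 0, 0, 0, 0, -1], [-2.3, -0.85, 0, 0, 0, 0, -1], [-2.3, -0.85, 0, 0, 0, 0, -1], [-2.3, -0.85, 0, 0, 0, 0, -1], [-2.3, -0.85, 0, 0, 0, 0, -1], [-2.3, -0.85, 0, 0, 0, 0, -1], [-2.3, -0.85, 0, 0, 0, 0, -1], [-2.3, -0.85, 0, 0, 0, 0, -1]]

```text
clock: 0.82
eef_pos: [0.5067, -0.1839, 0.231]
orientation: [0.707, 0.707, -0.0, -0.0]
wrist_force: [0.4, -2.1, -0.4]
grip_width: 0.0857
finger_force: 0.0
```

Call:
step_arm:
  moves:
    - [[-2.3, -0.85, 0, 0, 0, 0, -1], [-2.3, -0.85, 0, 0, 0, 0, -1], [-2.3, -0.85, 0, 0, 0, 0, -1], [-2.3, -0.85, 0, 0, 0, 0, -1], [-2.3, -0.85, 0, 0, 0, 0, -1], [-2.3, -0.85, 0, 0, 0, 0, -1], [-2.2, -0.9, 0, 0, 0, 0, -1], [-1.8, -0.9, 0, 0, 0, 0, -1]]

```text
clock: 1.48
eef_pos: [0.4377, -0.3624, 0.2309]
orientation: [0.707, 0.707, -0.0, -0.0]
wrist_force: [0.4, -0.2, 0.6]
grip_width: 0.0857
finger_force: 0.0
```

```bash
cat >> h.py <<'E'
from scipy.spatial.transform import Rotation as Ro
def wplane(s,uv,z):
    i=robot.camera_info("wrist");H=np.array(i["hand_eye"]);K=np.array(i["K"])
    Rt=Ro.from_quat(s["orientation"]).as_matrix()
    c=Rt@H[:3,3]+s["eef_pos"];d=np.c_[np.atleast_2d(uv),np.ones(len(np.atleast_2d(uv)))]@np.linalg.inv(K).T@(Rt@H[:3,:3]).T
    return (c+d*((z-c[2])/d[:,2])[:,None])[:,:2]
E
python3 - <<'E'
from h import *
s=robot.state();im=robot.get_image("wrist");cv2.imwrite("pics/w1.png",im[:,:,::-1]);np.save("w1.npy",[*s["eef_pos"],*s["orientation"]])
print(s["clock"],s["eef_pos"],s["orientation"])
for n in("scene","side"): cv2.imwrite(f"pics/{n}1.png",robot.get_image(n)[:,:,::-1])
E
```

```text
1.4833 [ 0.43767902 -0.3623645   0.23091922] [ 7.07335091e-01  7.06878362e-01 -6.76359976e-05 -2.14030219e-04]
```

View pics/w1.png

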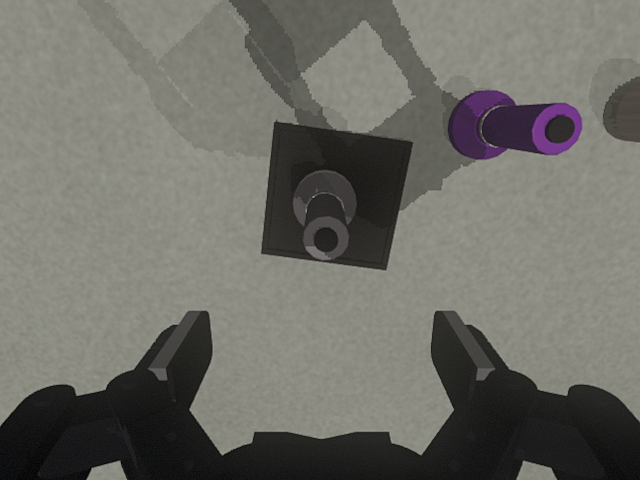

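View pics/scene1.png

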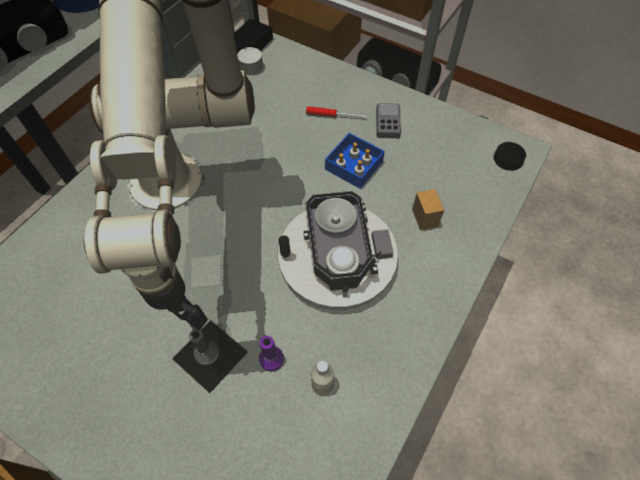

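In the wrist view the wand top is at (326,238) and the mat corners are at (274,122), (412,142), (387,269) and (262,253). The stand is now unobstructed in the scene view: post (285,242), dome (342,258).

Run:
```python
from h import *
w=np.load("w1.npy");s=dict(eef_pos=w[:3],orientation=w[3:])
print("wand top",wplane(s,(326,238),.131),"head centre",wplane(s,(325,202),.018))
m=wplane(s,[(274,122),(412,142),(387,269),(262,253)],.009);print("mat",m.mean(0))
for n,(x0,x1,y0,y1) in(("scene",(260,420,185,320)),("side",(205,385,215,360))):
    im=cv2.imread(f"pics/{n}1.png");hsv=cv2.cvtColor(im,cv2.COLOR_BGR2HSV)
    m=((hsv[...,1]<26)&(hsv[...,2]>125)).astype(np.uint8)
    k=np.zeros_like(m);k[y0:y1,x0:x1]=1;m&=k
    cs,_=cv2.findContours(m,cv2.RETR_EXTERNAL,cv2.CHAIN_APPROX_NONE)
    p=plane(n,np.vstack(cs)[:,0],.05)
    f=lambda v:np.hypot(*(p-v[:2]).T)-.16
    for it in range(3):
        r=least_squares(f,(.581,.03),loss="cauchy",f_scale=.003)
    e=np.abs(f(r.x));print(n,len(p),r.x,(e<.003).sum())
c=cv2.resize(cv2.imread("pics/scene1.png")[190:310,265:410],None,fx=4,fy=4,interpolation=2)
d=cv2.resize(cv2.imread("pics/side1.png")[205:355,210:380],None,fx=4,fy=4,interpolation=2)[:480]
d=cv2.resize(cv2.imread("pics/side1.png")[215:355,215:375],None,fx=1,fy=1)
cv2.imwrite("pics/c3.png",c)
print(proj("scene",[(.475,-.052,.14),(.626,-.026,.163),(.581,.03,.05)]),proj("side",[(.475,-.052,.14),(.626,-.026,.163),(.581,.03,.05)]))
```

```text
wand top [[ 0.4405767  -0.36040952]] head centre [[ 0.44082072 -0.36031349]]
mat [ 0.44937343 -0.3602413 ]
scene 702 [ 0.56569166 -0.02494353] 42
side 1298 [ 0.57365003 -0.00653381] 54
[[284.52036943 237.96371503]
 [342.80063322 253.06958749]
 [337.36770055 251.00950034]] [[344.49250868 232.46260397]
 [274.1503372  227.10648723]
 [293.37493897 286.1739125 ]]
```

View pics/c3.png

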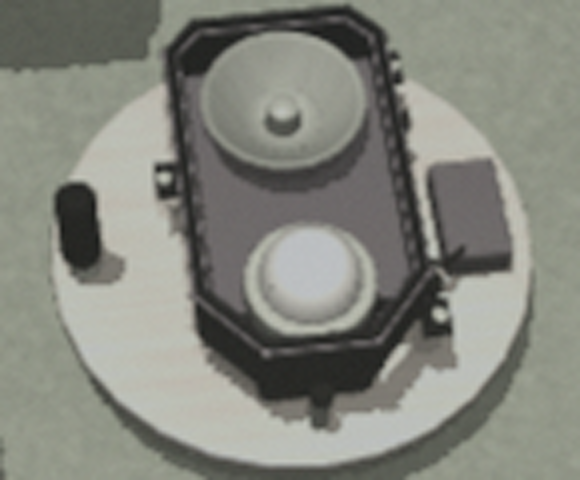

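Call:
step_arm:
  moves:
    - [[0, 0, 2.0, 0, 0, 0, -1], [0, 0, 2.0, 0, 0, 0, -1], [0, 0, 2.0, 0, 0, 0, -1], [0, 0, 2.0, 0, 0, 0, -1], [0, 0, 0, 0, 0, 0, -1], [0, 0, 0, 0, 0, 0, -1], [0, 0, 0, 0, 0, 0, -1], [0, 0, 0, 0, 0, 0, -1]]

```text
clock: 2.3
eef_pos: [0.4394, -0.3616, 0.1532]
orientation: [0.707, 0.707, -0.0, 0.002]
wrist_force: [0.0, -1.0, 0.3]
grip_width: 0.0854
finger_force: 0.0
```

Run:
```python
from h import *
P=np.array([(52,270),(531,260),(300,466),(88,165),(165,85),(492,150),(75,350),(140,415),(440,425),(505,350)])/4+np.array([265,190])
p=plane("scene",P,.05)
r=least_squares(lambda v:np.hypot(*(p-v[:2]).T)-v[2],(.581,.03,.16),loss="soft_l1",f_scale=.003);print(r.x)
r2=least_squares(lambda v:np.hypot(*(p-v[:2]).T)-.16,(.581,.03),loss="soft_l1",f_scale=.003);print(r2.x,np.round(np.hypot(*(p-r2.x).T)-.16,4))
q=lambda x,y:(x/4+265,y/4+190)
print("post top",plane("scene",q(76,197),.14),"base",plane("scene",q(84,256),.05),"ring z.14",plane("scene",q(310,284),.14),"bowl",plane("scene",q(285,100),.146))
```

```text
[0.58413203 0.02808157 0.15679487]
[0.58267777 0.03009901] [-0.0011 -0.0021 -0.0014 -0.0092 -0.0053 -0.0035  0.0004 -0.0025 -0.0006
 -0.0035]
post top [[ 0.47597291 -0.05578026]] base [[ 0.46991146 -0.04836108]] ring z.14 [[ 0.63047166 -0.03360933]] bowl [[0.55137421 0.07018313]]
```

Call:
step_arm:
  moves:
    - [[0.05, 0.05, 1.0, 0, 0, 0, -1], [0.05, 0.05, 1.0, 0, 0, 0, -1], [0, 0, 1.3, 0, 0, 0, -1], [0, 0, 1.3, 0, 0, 0, -1], [0, 0, 1.3, 0, 0, 0, -1], [0, 0, 0.9, 0, 0, 0, -1], [0, 0, 0.5, 0, 0, 0, -1], [0, 0, 0, 0, 0, 0, -1]]

```text
clock: 2.97
eef_pos: [0.4387, -0.3591, 0.0764]
orientation: [0.707, 0.707, 0.0, -0.002]
wrist_force: [-0.9, 0.4, 0.4]
grip_width: 0.0857
finger_force: 0.0
```

Call:
step_arm:
  moves:
    - [[0, 0, 0, 0, 0, 0, 0], [0, 0, 0, 0, 0, 0, 1], [0, 0, 0, 0, 0, 0, 1], [0, 0, 0, 0, 0, 0, 1], [0, 0, 0, 0, 0, 0, 1], [0, 0, 0, 0, 0, 0, 1], [0, 0, 0, 0, 0, 0, 1], [0, 0, 0, 0, 0, 0, 1]]

```text
clock: 3.63
eef_pos: [0.44, -0.3605, 0.0791]
orientation: [0.707, 0.707, -0.0, 0.001]
wrist_force: [0.9, 1.1, 4.4]
grip_width: 0.0307
finger_force: 59.2
```

Call:
step_arm:
  moves:
    - [[0, 0, -1.0, 0, 0, 0, 1], [0, 0, -2, 0, 0, 0, 1], [0, 0, -2, 0, 0, 0, 1], [0, 0, -2, 0, 0, 0, 1], [0, 0, -2, 0, 0, 0, 1], [0, 0, -2, 0, 0, 0, 1], [1, 0, -2, 0, 0, 0, 1], [1.8, 0, -2.0, 0, 0, 0, 1]]

```text
clock: 4.3
eef_pos: [0.4386, -0.3325, 0.2289]
orientation: [0.708, 0.706, -0.0, -0.001]
wrist_force: [-0.3, 0.2, -1.5]
grip_width: 0.031
finger_force: 59.5
```

Call:
step_arm:
  moves:
    - [[2.2, 0, 0, 0, 0, 0, 1], [2.2, 0, 0, 0, 0, 0, 1], [2.2, 0, 0, 0, 0, 0, 1], [2.2, 0, 0, 0, 0, 0, 1], [2.2, 0, 0, 0, 0, 0, 1], [2.2, 0, 0, 0, 0, 0, 1], [2.2, 0, 0, 0, 0, 0, 1], [2.2, 0, 0, 0, 0, 0, 1]]

```text
clock: 4.97
eef_pos: [0.4386, -0.1546, 0.2279]
orientation: [0.707, 0.707, -0.0, -0.001]
wrist_force: [0.2, -0.1, -0.9]
grip_width: 0.0308
finger_force: 59.6
```

Call:
step_arm:
  moves:
    - [[2.2, 0, 0, 0, 0, 0, 1], [2.2, 0, 0, 0, 0, 0, 1], [2.2, 0, 0, 0, 0, 0, 1], [2.2, 0, 0, 0, 0, 0, 1], [2.0, 0, 0, 0, 0, 0, 1], [1.7, 0, 0, 0, 0, 0, 1], [1.2, 0, 0, 0, 0, 0, 1], [0.7, 0, 0, 0, 0, 0, 1]]

```text
clock: 5.63
eef_pos: [0.4386, -0.0106, 0.228]
orientation: [0.707, 0.708, -0.0, -0.001]
wrist_force: [0.8, -0.5, -1.8]
grip_width: 0.0303
finger_force: 59.6
```

Run:
```python
from h import *
s=robot.state();print(s["clock"],s["eef_pos"],s["orientation"],s["grip_width"])
for n in("wrist","side"): cv2.imwrite(f"pics/{n}2.png",robot.get_image(n)[:,:,::-1])
np.save("w2.npy",[*s["eef_pos"],*s["orientation"]])
a=cv2.imread("pics/wrist2.png");b=cv2.imread("pics/side2.png")[140:340,200:400]
cv2.imwrite("pics/m2.png",np.vstack([cv2.resize(b,(800,600))]) )
```

```text
5.6333 [ 0.43864866 -0.0106185   0.22797063] [ 7.06619973e-01  7.07592784e-01 -3.56534168e-04 -7.33674812e-04] 0.03032222427637571
```

View pics/wrist2.png

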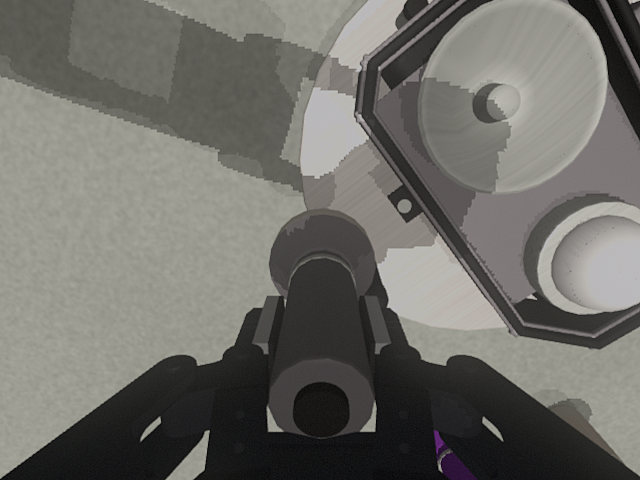

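The wrist view shows the wand held straight. The head is at (322,255), the dome centre at (600,261), the bowl at (513,95), and the post peeks out at (378,285) behind the head.

Run:
```python
from h import *
w=np.load("w2.npy");s=dict(eef_pos=w[:3],orientation=w[3:])
for z in(.13,.14,.15):print(z,"lens",wplane(s,(600,261),z),"bowl",wplane(s,(513,95),.146))
p=wplane(s,[(302,150),(304,180),(329,60),(350,22),(365,2),(475,329),(440,324),(400,305)],.05)
r=least_squares(lambda v:np.hypot(*(p-v).T)-.16,(.581,.03));print(r.x,np.round(r.fun,4))
print("post edge",wplane(s,(385,290),.14),"head",wplane(s,(322,255),.16))
```

```text
0.13 lens [[ 0.62617715 -0.02402594]] bowl [[0.54395998 0.07985913]]
0.14 lens [[ 0.61840303 -0.02020085]] bowl [[0.54395998 0.07985913]]
0.15 lens [[ 0.61062891 -0.01637576]] bowl [[0.54395998 0.07985913]]
[0.58475099 0.03787766] [ 0.0026  0.0024 -0.0018 -0.001  -0.0005  0.0021  0.0003 -0.005 ]
post edge [[ 0.48061322 -0.04098943]] head [[ 0.43877566 -0.00901913]]
```

View pics/m2.png

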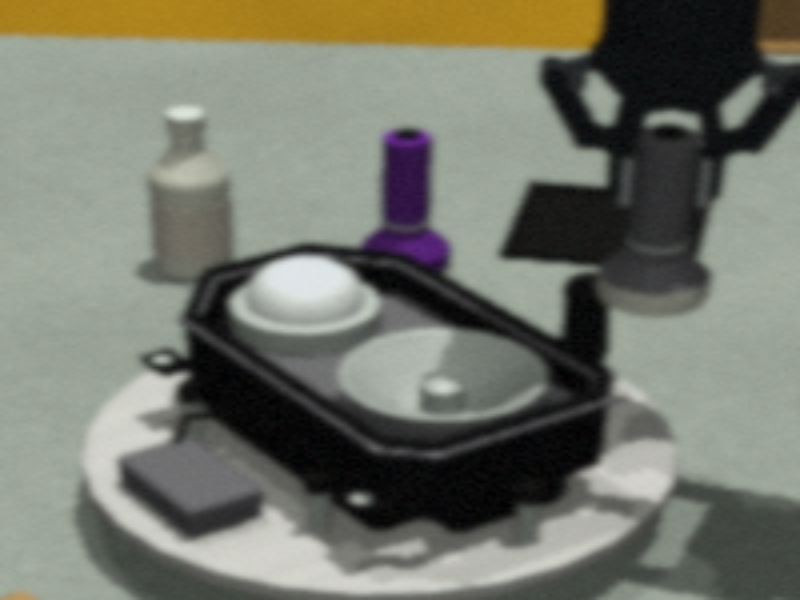

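The side view shows the wand held upright. The post top is at crop (587,283), the dome at (303,262), and the disc rim at (82,455) and (380,592).

Run:
```python
from h import *
def tri(a,b):
    c1,d1=ray("scene",a);c2,d2=ray("side",b);d1,d2=d1[0],d2[0]
    t=np.linalg.lstsq(np.c_[d1,-d2],c2-c1,rcond=None)[0];x,y=c1+d1*t[0],c2+d2*t[1];return (x+y)/2,x-y
Q=lambda L:np.array(L)/[4,3]+[200,140]
p=plane("side",Q([(82,455),(680,450),(380,592),(128,535),(645,520),(200,573),(550,570),(290,588)]),.05)
r=least_squares(lambda v:np.hypot(*(p-v).T)-.16,(.581,.03));print(r.x,np.round(r.fun,4))
q=lambda x,y:(x/4+265,y/4+190)
print("post",tri(q(76,195),Q([(587,284)])[0]),"dome",tri(q(310,255),Q([(304,263)])[0]), "battery", )
print("wandtop",tri((196,335.4),(358.3,173)))
```

```text
[0.57759965 0.03577092] [-0.0018  0.0013 -0.0028  0.0011 -0.0003  0.004  -0.0003 -0.0008]
post (array([ 0.47121659, -0.0517799 ,  0.13409147]), array([ 0.00281858,  0.00046116, -0.00090702])) dome (array([ 0.62392385, -0.0269942 ,  0.16067086]), array([ 0.00345088,  0.00068596, -0.00055009])) battery
wandtop (array([ 0.44022481, -0.36354957,  0.12935401]), array([ 0.00581561,  0.00083965, -0.00232317]))
```

```bash
cat >> h.py <<'E'
C=np.array([.581,.032])
def cand(n,im):
    """dome candidates (bright blobs) and post candidates (small dark blobs) -> lamp angle (lens dir, deg), radius, area"""
    g=cv2.cvtColor(im,cv2.COLOR_BGR2GRAY);out=[]
    for kind,m,z,r0,off,(a0,a1) in(("dome",g>160,.158,.072,0,(60,900)),("post",g<45,None,.138,90,(40,400))):
        k,l,st,ce=cv2.connectedComponentsWithStats(m.astype(np.uint8))
        for j in range(1,k):
            if not a0<st[j,4]<a1: continue
            if kind=="dome": p=plane(n,ce[j],z)[0]
            else: p=plane(n,ce[j],.095)[0]
            v=p-C;r=np.hypot(*v)
            if abs(r-r0)<.02: out.append((kind,round(np.degrees(np.arctan2(v[1],v[0]))+off,1)%360,round(r,3),int(st[j,4])))
    return out
def look(ns=("scene","side")):
    s=robot.state();print(round(s["clock"],3),np.round(s["eef_pos"],4))
    for n in ns:
        t=robot.state()["clock"];im=robot.get_image(n)[:,:,::-1].copy()
        cv2.imwrite(f"pics/t_{n}_{t:.2f}.png",im);print(n,round(t,3),cand(n,im))
E
python3 - <<'E'
from h import *
for f in("scene0","scene1","side0","side1","side2"):
    im=cv2.imread(f"pics/{f}.png");print(f,cand(f[:-1],im))
    g=cv2.cvtColor(im,cv2.COLOR_BGR2GRAY)
    for X in((.624,-.026,.158),(.471,-.05,.1),(.46,-.05,.05)):
        u,v=proj(f[:-1],X)[0].round().astype(int);print(g[v-2:v+3:2,u-2:u+3:2].ravel().tolist())
E
```

```text
scene0 [('post', np.float64(306.8), np.float64(0.139), 161)]
[143, 149, 147, 149, 153, 156, 152, 159, 162]
[40, 37, 39, 36, 38, 37, 38, 39, 39]
[38, 39, 39, 40, 40, 39, 109, 40, 42]
scene1 [('dome', np.float64(305.4), np.float64(0.085), 505), ('post', np.float64(205.8), np.float64(0.127), 114), ('post', np.float64(197.0), np.float64(0.139), 71), ('post', np.float64(236.7), np.float64(0.137), 74), ('post', np.float64(306.8), np.float64(0.139), 163)]
[189, 189, 189, 191, 190, 190, 190, 189, 192]
[40, 39, 37, 37, 37, 36, 39, 37, 36]
[38, 36, 37, 37, 36, 37, 110, 37, 38]
side0 [('dome', np.float64(318.7), np.float64(0.056), 196), ('dome', np.float64(111.6), np.float64(0.065), 556)]
[155, 159, 159, 171, 176, 171, 180, 184, 180]
[8, 11, 5, 10, 12, 8, 7, 7, 10]
[34, 24, 24, 21, 23, 31, 19, 9, 37]
side1 []
[228, 230, 228, 232, 231, 231, 230, 231, 231]
[14, 5, 2, 11, 9, 14, 12, 3, 10]
[53, 58, 44, 33, 46, 54, 35, 34, 56]
side2 [('dome', np.float64(104.0), np.float64(0.065), 518)]
[224, 226, 225, 228, 227, 227, 229, 228, 228]
[5, 7, 1, 2, 7, 12, 6, 8, 10]
[35, 35, 30, 20, 28, 31, 22, 19, 42]
```

Call:
step_arm:
  moves:
    - [[0, 0, 0.5, 0, 0, 0, 1], [0, 0, 0.9, 0, 0, 0, 1], [0, 0, 1.0, 0, 0, 0, 1], [0, 0, 1.0, 0, 0, 0, 1], [0, 0, 0.9, 0, 0, 0, 1], [0, 0, 0.6, 0, 0, 0, 1], [0, 0, 0.3, 0, 0, 0, 1], [0, 0, 0, 0, 0, 0, 1]]

```text
clock: 6.4
eef_pos: [0.4389, -0.0119, 0.1752]
orientation: [0.707, 0.707, -0.0, -0.001]
wrist_force: [0.1, 0.1, -2.1]
grip_width: 0.0307
finger_force: 59.6
```

```bash
sed -i 's/g>160,.158/g>(160 if n=="scene" else 205),.15/' h.py
python3 - <<'E'
from h import *
look()
s=robot.state();print(s["eef_pos"],s["wrist_force"])
w=[k/16 for k in range(1,17)]+[1,1,.8,.5,.25,.1,0,0]
a=np.radians(197);p=C+.1485*np.array([np.cos(a),np.sin(a)]);print(p)
for i,x in enumerate(w):
    a+=x/12;q=C+.1485*np.array([np.cos(a),np.sin(a)]);d=(q-p)*100;print(i,round(d[1],2),round(d[0],2));p=q
print(p,np.degrees(a))
E
```

```text
6.4 [ 0.4389 -0.0119  0.1752]
scene 6.4 [('dome', np.float64(305.8), np.float64(0.08), 484), ('post', np.float64(197.1), np.float64(0.139), 72), ('post', np.float64(306.3), np.float64(0.139), 179)]
side 6.45 [('dome', np.float64(307.2), np.float64(0.068), 253)]
[ 0.43969567 -0.0120987   0.17650556] [ 0.17778776 -0.90503739 -1.28241747]
[ 0.43898874 -0.0114172 ]
0 -0.07 0.02
1 -0.15 0.05
2 -0.22 0.07
3 -0.29 0.1
4 -0.36 0.14
5 -0.43 0.18
6 -0.49 0.22
7 -0.55 0.28
8 -0.61 0.34
9 -0.66 0.41
10 -0.7 0.49
11 -0.73 0.58
12 -0.74 0.68
13 -0.75 0.78
14 -0.74 0.9
15 -0.71 1.02
16 -0.62 1.07
17 -0.53 1.12
18 -0.35 0.92
19 -0.19 0.59
20 -0.09 0.3
21 -0.03 0.12
22 0.0 0.0
23 0.0 0.0
[ 0.54259536 -0.11144802] 255.01197675699584
```

Call:
step_arm:
  moves:
    - [[-0.07, 0.02, 0, 0, 0, 0, 1], [-0.15, 0.05, 0, 0, 0, 0, 1], [-0.22, 0.07, 0, 0, 0, 0, 1], [-0.29, 0.1, 0, 0, 0, 0, 1], [-0.36, 0.14, 0, 0, 0, 0, 1], [-0.43, 0.18, 0, 0, 0, 0, 1], [-0.49, 0.22, 0, 0, 0, 0, 1], [-0.55, 0.28, 0, 0, 0, 0, 1]]

```text
clock: 7.17
eef_pos: [0.4503, -0.0381, 0.1763]
orientation: [0.707, 0.707, -0.0, -0.0]
wrist_force: [-1.3, 0.2, -0.8]
grip_width: 0.031
finger_force: 59.6
```

Call:
step_arm:
  moves:
    - [[-0.61, 0.34, 0, 0, 0, 0, 1], [-0.66, 0.41, 0, 0, 0, 0, 1], [-0.7, 0.49, 0, 0, 0, 0, 1], [-0.73, 0.58, 0, 0, 0, 0, 1], [-0.74, 0.68, 0, 0, 0, 0, 1], [-0.75, 0.78, 0, 0, 0, 0, 1], [-0.74, 0.9, 0, 0, 0, 0, 1], [-0.71, 1.02, 0, 0, 0, 0, 1]]

```text
clock: 7.83
eef_pos: [0.5029, -0.0949, 0.1762]
orientation: [0.707, 0.707, -0.0, -0.0]
wrist_force: [-0.4, 0.9, -1.8]
grip_width: 0.0307
finger_force: 59.6
```

Call:
step_arm:
  moves:
    - [[-0.62, 1.07, 0, 0, 0, 0, 1], [-0.53, 1.12, 0, 0, 0, 0, 1], [-0.45, 0.9, 0, 0, 0, 0, 1], [-0.7, 0.5, -1.3, 0, 0, 0, 1], [-0.7, 0.2, -2.0, 0, 0, 0, 1], [-0.3, 0, -2.0, 0, 0, 0, 1], [0, 0, -1.9, 0, 0, 0, 1], [0, 0, -1.0, 0, 0, 0, 1]]

```text
clock: 8.5
eef_pos: [0.5415, -0.1282, 0.2609]
orientation: [0.707, 0.707, 0.001, 0.002]
wrist_force: [0.4, -0.2, -0.9]
grip_width: 0.0306
finger_force: 59.6
```

Run:
```python
from h import *
look()
```

```text
8.5 [ 0.5415 -0.1282  0.2609]
scene 8.5 [('dome', np.float64(16.1), np.float64(0.071), 472), ('post', np.float64(24.4), np.float64(0.134), 183)]
side 8.55 [('dome', np.float64(31.4), np.float64(0.071), 308)]
```

Call:
step_arm:
  moves:
    - [[0, 0, 0, 0, 0, 0, 1], [0, 0, 0, 0, 0, 0, 1], [0, 0, 0, 0, 0, 0, 1], [0, 0, 0, 0, 0, 0, 1], [0, 0, 0, 0, 0, 0, 1], [0, 0, 0, 0, 0, 0, 1], [0, 0, 0, 0, 0, 0, 1], [0, 0, 0, 0, 0, 0, 1]]

```text
clock: 9.27
eef_pos: [0.54, -0.127, 0.2582]
orientation: [0.707, 0.707, -0.0, -0.0]
wrist_force: [0.1, -0.3, -1.3]
grip_width: 0.0304
finger_force: 59.6
```

Run:
```python
from h import *
look()
```

```text
9.267 [ 0.54   -0.127   0.2582]
scene 9.267 [('dome', np.float64(143.6), np.float64(0.08), 79), ('dome', np.float64(61.5), np.float64(0.063), 435), ('post', np.float64(68.6), np.float64(0.136), 159)]
side 9.317 [('dome', np.float64(74.2), np.float64(0.073), 327), ('post', np.float64(66.2), np.float64(0.142), 277)]
```

Call:
step_arm:
  moves:
    - [[0, 0, 0, 0, 0, 0, 1], [0, 0, 0, 0, 0, 0, 1], [0, 0, 0, 0, 0, 0, 1], [0, 0, 0, 0, 0, 0, 1], [0, 0, 0, 0, 0, 0, 1], [0, 0, 0, 0, 0, 0, 1], [0, 0, 0, 0, 0, 0, 1], [0, 0, 0, 0, 0, 0, 1]]

```text
clock: 10.03
eef_pos: [0.54, -0.127, 0.2583]
orientation: [0.707, 0.707, 0.0, 0.0]
wrist_force: [0.4, 0.7, -1.9]
grip_width: 0.0308
finger_force: 59.6
```

Run:
```python
from h import *
look()
```

```text
10.033 [ 0.54   -0.127   0.2583]
scene 10.033 [('dome', np.float64(110.5), np.float64(0.06), 413), ('dome', np.float64(184.3), np.float64(0.091), 118), ('dome', np.float64(293.8), np.float64(0.061), 63), ('post', np.float64(222.6), np.float64(0.125), 103), ('post', np.float64(183.3), np.float64(0.124), 92), ('post', np.float64(111.1), np.float64(0.137), 147)]
side 10.083 [('dome', np.float64(115.0), np.float64(0.076), 323), ('post', np.float64(109.0), np.float64(0.134), 317)]
```

```bash
cat > plan.py <<'E'
from h import *
def th(t,t0,a0,w0):
    T=np.asarray(t)-t0;k=.0065*35
    return np.radians(a0)+35*(w0+k)*(1-np.exp(-T/35))-k*T
def lens(t,m): a=th(t,*m);return C+.072*np.stack([np.cos(a),np.sin(a)],-1)
def show(p0,tgt,dz):
    p=np.array(p0);
    for i,q in enumerate(tgt):
        d=np.round((q-p)*100,2);p=p+d/100
        print(("[" if i%8==0 else "")+f"[{d[1]:g}, {d[0]:g}, {dz[i]:g}, 0, 0, 0, 1]"+("]" if i%8==7 else ","),end="\n" if i%8==7 else " ")
    print("end",p)
E
cat > app.py <<'E'
from plan import *
s=robot.state();t=s["clock"];print(t,s["eef_pos"])
m=(10.04,112,.965)
p0=np.array([.540,-.127]);T=16/12
L=lambda u:lens(t+u,m);pe=L(T);ve=(L(T+.01)-L(T-.01))/.02
# cubic-hermite from rest to the lens' motion
u=np.arange(1,17)/16;h=lambda u:(u*u*(3-2*u));g=u**3-u**2
tg=p0+np.outer(h(u),pe-p0)+np.outer(g*T,ve)
show(p0,tg,[0]*11+[.2,.2,.2,.2,0]);print(pe,np.degrees(th(t+T,*m)))
E
python3 app.py
```

```text
10.1333 [ 0.53998073 -0.12701967  0.25827445]
[[0.2, -0.04, 0, 0, 0, 0, 1], [0.55, -0.11, 0, 0, 0, 0, 1], [0.86, -0.17, 0, 0, 0, 0, 1], [1.11, -0.21, 0, 0, 0, 0, 1], [1.29, -0.26, 0, 0, 0, 0, 1], [1.43, -0.28, 0, 0, 0, 0, 1], [1.51, -0.3, 0, 0, 0, 0, 1], [1.53, -0.31, 0, 0, 0, 0, 1]]
[[1.49, -0.3, 0, 0, 0, 0, 1], [1.41, -0.28, 0, 0, 0, 0, 1], [1.26, -0.26, 0, 0, 0, 0, 1], [1.06, -0.21, 0.2, 0, 0, 0, 1], [0.8, -0.17, 0.2, 0, 0, 0, 1], [0.48, -0.11, 0.2, 0, 0, 0, 1], [0.12, -0.04, 0.2, 0, 0, 0, 1], [-0.32, 0.04, 0, 0, 0, 0, 1]]
end [0.5099 0.0208]
[0.50987065 0.02083689] 188.91929783701252
```

Call:
step_arm:
  moves:
    - [[0.2, -0.04, 0, 0, 0, 0, 1], [0.55, -0.11, 0, 0, 0, 0, 1], [0.86, -0.17, 0, 0, 0, 0, 1], [1.11, -0.21, 0, 0, 0, 0, 1], [1.29, -0.26, 0, 0, 0, 0, 1], [1.43, -0.28, 0, 0, 0, 0, 1], [1.51, -0.3, 0, 0, 0, 0, 1], [1.53, -0.31, 0, 0, 0, 0, 1]]

```text
clock: 10.8
eef_pos: [0.5227, -0.0403, 0.2583]
orientation: [0.707, 0.707, 0.0, -0.0]
wrist_force: [-0.2, 0.9, -1.5]
grip_width: 0.0308
finger_force: 59.6
```

Call:
step_arm:
  moves:
    - [[1.49, -0.3, 0, 0, 0, 0, 1], [1.41, -0.28, 0, 0, 0, 0, 1], [1.26, -0.26, 0, 0, 0, 0, 1], [1.06, -0.21, 0.2, 0, 0, 0, 1], [0.8, -0.17, 0.2, 0, 0, 0, 1], [0.48, -0.11, 0.2, 0, 0, 0, 1], [0.12, -0.04, 0.2, 0, 0, 0, 1], [-0.32, 0.04, 0, 0, 0, 0, 1]]

```text
clock: 11.47
eef_pos: [0.5095, 0.0212, 0.2496]
orientation: [0.707, 0.707, -0.0, -0.001]
wrist_force: [0.0, -0.9, -1.3]
grip_width: 0.031
finger_force: 59.6
```

Run:
```python
from h import *
look()
from plan import *
m=(10.04,112,.965);s=robot.state();t=s["clock"];print(t,s["eef_pos"],np.degrees(th([11.467,11.517],*m)))
show((.5099,.0208),lens(t+np.arange(1,9)/12,m),[0]*8)
```

```text
11.467 [0.5095 0.0212 0.2496]
scene 11.467 [('dome', np.float64(110.3), np.float64(0.077), 90), ('dome', np.float64(356.5), np.float64(0.059), 90), ('post', np.float64(187.8), np.float64(0.142), 165), ('post', np.float64(264.7), np.float64(0.138), 42)]
side 11.517 []
11.5667 [0.50998007 0.01995134 0.25014757] [188.93857023 191.56426542]
[[-1.17, 0.28, 0, 0, 0, 0, 1], [-0.51, 0.2, 0, 0, 0, 0, 1], [-0.49, 0.23, 0, 0, 0, 0, 1], [-0.47, 0.26, 0, 0, 0, 0, 1], [-0.45, 0.3, 0, 0, 0, 0, 1], [-0.43, 0.33, 0, 0, 0, 0, 1], [-0.4, 0.37, 0, 0, 0, 0, 1], [-0.37, 0.39, 0, 0, 0, 0, 1]]
end [ 0.5335 -0.0221]
```

Call:
step_arm:
  moves:
    - [[-1.17, 0.28, 0, 0, 0, 0, 1], [-0.51, 0.2, 0, 0, 0, 0, 1], [-0.49, 0.23, 0, 0, 0, 0, 1], [-0.47, 0.26, 0, 0, 0, 0, 1], [-0.45, 0.3, 0, 0, 0, 0, 1], [-0.43, 0.33, 0, 0, 0, 0, 1], [-0.4, 0.37, 0, 0, 0, 0, 1], [-0.37, 0.39, 0, 0, 0, 0, 1]]

```text
clock: 12.23
eef_pos: [0.5339, -0.0226, 0.2502]
orientation: [0.707, 0.707, -0.0, -0.0]
wrist_force: [0.1, -0.4, -1.7]
grip_width: 0.0307
finger_force: 59.6
```

Run:
```python
from h import *
look(("scene","side","wrist"))
from plan import *
m=(10.04,112,.965);s=robot.state();t=s["clock"];print(t,s["eef_pos"],np.degrees(th([12.233],*m)))
show((.5335,-.0221),lens(t+np.arange(1,9)/12,m),[0]*8)
import glob
f=[sorted(glob.glob(f"pics/t_{n}_12*"))[0] for n in("scene","side","wrist")]
a,b,c=map(cv2.imread,f)
R=lambda x:cv2.resize(x,(400,300),interpolation=2)
cv2.imwrite("pics/v.png",np.vstack([np.hstack([R(a[185:320,250:430]),R(b[170:350,200:400])]),np.hstack([R(c),R(c[100:400,120:520])])]))
```

```text
12.233 [ 0.5339 -0.0226  0.2502]
scene 12.233 []
side 12.283 []Traceback (most recent call last):
  File "<stdin>", line 2, in <module>
  File "h.py", line 37, in look
    cv2.imwrite(f"pics/t_{n}_{t:.2f}.png",im);print(n,round(t,3),cand(n,im))
                                                                 ~~~~^^^^^^
  File "h.py", line 29, in cand
    else: p=plane(n,ce[j],.095)[0]
            ~~~~~^^^^^^^^^^^^^^
  File "h.py", line 10, in plane
    c,d=ray(n,uv);return (c+d*((z-c[2])/d[:,2])[:,None])[:,:2]
        ~~~^^^^^^
  File "h.py", line 5, in ray
    i=robot.camera_info(n);K,R,t=map(np.array,(i["K"],i["R"],i["t"]))
                                                      ~^^^^^
KeyError: 'R'
```

```bash
cat > trk.py <<'E'
import sys
from plan import *
m=(10.04,float(sys.argv[3]) if len(sys.argv)>3 else 112,.965)
s=robot.state();t=s["clock"];print(t,s["eef_pos"],s["eef_pos"][:2]-lens(t,m))
p=tuple(map(float,sys.argv[1].split(",")));k=int(sys.argv[2])
show(p,lens(t+np.arange(1,8*k+1)/12,m),[0]*8*k)
E
python3 - <<'E'
import cv2,numpy as np,glob
a,b,c=[cv2.imread(sorted(glob.glob(f"pics/t_{n}_12*"))[0]) for n in("scene","side","wrist")]
R=lambda x:cv2.resize(x,(400,300),interpolation=2)
cv2.imwrite("pics/v.png",np.vstack([np.hstack([R(a[185:320,250:430]),R(b[170:350,200:440])]),np.hstack([R(c),R(c[100:400,120:520])])]))
E
python3 trk.py .5335,-.0221 1
```

```text
12.3833 [ 0.53369599 -0.02229322  0.25020983] [-0.00737614  0.00562143]
[[-0.86, 1.21, 0, 0, 0, 0, 1], [-0.24, 0.47, 0, 0, 0, 0, 1], [-0.21, 0.49, 0, 0, 0, 0, 1], [-0.17, 0.5, 0, 0, 0, 0, 1], [-0.14, 0.5, 0, 0, 0, 0, 1], [-0.09, 0.52, 0, 0, 0, 0, 1], [-0.06, 0.52, 0, 0, 0, 0, 1], [-0.02, 0.52, 0, 0, 0, 0, 1]]
end [ 0.5808 -0.04  ]
```

View pics/v.png

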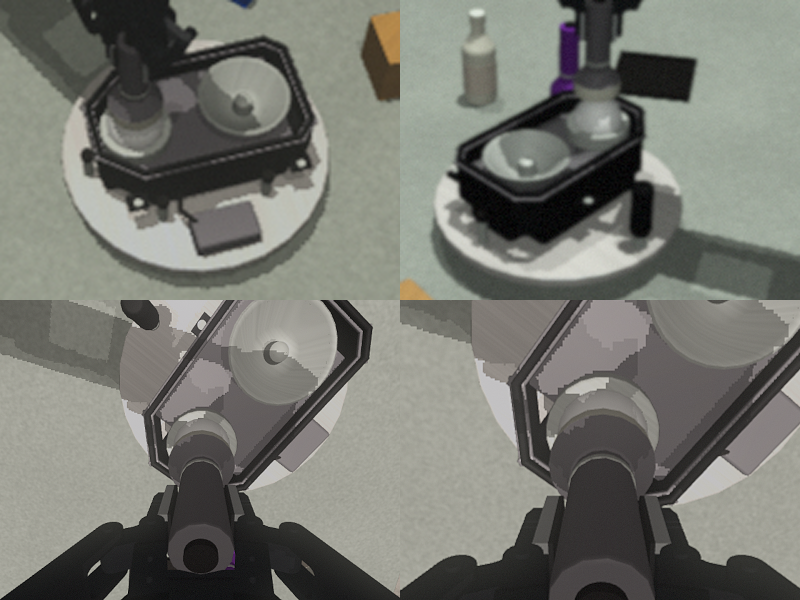

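The montage shows the wand head right above the dome with a small gap in all three views, so tracking is good.

```bash
python3 trk.py .5335,-.0221 3
```

```text
12.3833 [ 0.53369599 -0.02229322  0.25020983] [-0.00737614  0.00562143]
[[-0.86, 1.21, 0, 0, 0, 0, 1], [-0.24, 0.47, 0, 0, 0, 0, 1], [-0.21, 0.49, 0, 0, 0, 0, 1], [-0.17, 0.5, 0, 0, 0, 0, 1], [-0.14, 0.5, 0, 0, 0, 0, 1], [-0.09, 0.52, 0, 0, 0, 0, 1], [-0.06, 0.52, 0, 0, 0, 0, 1], [-0.02, 0.52, 0, 0, 0, 0, 1]]
[[0.02, 0.52, 0, 0, 0, 0, 1], [0.05, 0.51, 0, 0, 0, 0, 1], [0.09, 0.51, 0, 0, 0, 0, 1], [0.13, 0.5, 0, 0, 0, 0, 1], [0.16, 0.49, 0, 0, 0, 0, 1], [0.19, 0.47, 0, 0, 0, 0, 1], [0.23, 0.45, 0, 0, 0, 0, 1], [0.26, 0.44, 0, 0, 0, 0, 1]]
[[0.29, 0.42, 0, 0, 0, 0, 1], [0.31, 0.39, 0, 0, 0, 0, 1], [0.34, 0.38, 0, 0, 0, 0, 1], [0.37, 0.34, 0, 0, 0, 0, 1], [0.39, 0.32, 0, 0, 0, 0, 1], [0.4, 0.29, 0, 0, 0, 0, 1], [0.43, 0.26, 0, 0, 0, 0, 1], [0.44, 0.23, 0, 0, 0, 0, 1]]
end [0.646 0.001]
```

Call:
step_arm:
  moves:
    - [[-0.86, 1.21, 0, 0, 0, 0, 1], [-0.24, 0.47, 0, 0, 0, 0, 1], [-0.21, 0.49, 0, 0, 0, 0, 1], [-0.17, 0.5, 0, 0, 0, 0, 1], [-0.14, 0.5, 0, 0, 0, 0, 1], [-0.09, 0.52, 0, 0, 0, 0, 1], [-0.06, 0.52, 0, 0, 0, 0, 1], [-0.02, 0.52, 0, 0, 0, 0, 1]]

```text
clock: 13.05
eef_pos: [0.5813, -0.04, 0.2503]
orientation: [0.707, 0.707, -0.0, -0.0]
wrist_force: [1.0, -0.8, -1.0]
grip_width: 0.0307
finger_force: 59.9
```

Call:
step_arm:
  moves:
    - [[0.02, 0.52, 0, 0, 0, 0, 1], [0.05, 0.51, 0, 0, 0, 0, 1], [0.09, 0.51, 0, 0, 0, 0, 1], [0.13, 0.5, 0, 0, 0, 0, 1], [0.16, 0.49, 0, 0, 0, 0, 1], [0.19, 0.47, 0, 0, 0, 0, 1], [0.23, 0.45, 0, 0, 0, 0, 1], [0.26, 0.44, 0, 0, 0, 0, 1]]

```text
clock: 13.72
eef_pos: [0.6201, -0.0284, 0.2503]
orientation: [0.707, 0.707, -0.0, -0.0]
wrist_force: [-0.4, -0.0, -1.2]
grip_width: 0.0309
finger_force: 59.9
```

```bash
python3 - <<'E'
from h import *
look(("scene",))
from plan import *
print(np.degrees(th(13.7167,10.04,112,.965)))
E
python3 trk.py .6121,-.0330 2
```

```text
13.717 [ 0.6201 -0.0284  0.2503]
scene 13.717 [('post', np.float64(299.0), np.float64(0.14), 165)]
302.5417630122779
13.7667 [ 0.62067398 -0.02794809  0.2502493 ] [-0.00158586 -0.00094279]
[[0.9, 1.42, 0, 0, 0, 0, 1], [0.33, 0.38, 0, 0, 0, 0, 1], [0.36, 0.36, 0, 0, 0, 0, 1], [0.38, 0.33, 0, 0, 0, 0, 1], [0.4, 0.3, 0, 0, 0, 0, 1], [0.42, 0.27, 0, 0, 0, 0, 1], [0.43, 0.24, 0, 0, 0, 0, 1], [0.45, 0.21, 0, 0, 0, 0, 1]]
[[0.46, 0.18, 0, 0, 0, 0, 1], [0.47, 0.14, 0, 0, 0, 0, 1], [0.48, 0.12, 0, 0, 0, 0, 1], [0.48, 0.08, 0, 0, 0, 0, 1], [0.48, 0.05, 0, 0, 0, 0, 1], [0.49, 0.01, 0, 0, 0, 0, 1], [0.48, -0.02, 0, 0, 0, 0, 1], [0.48, -0.05, 0, 0, 0, 0, 1]]
end [0.6523 0.0419]
```

```bash
cat > trk.py <<'E'
import sys
from plan import *
# scene-camera post angles (s, deg)
D=np.array([(8.5,24.4),(9.267,68.6),(10.033,111.1),(11.467,187.8),(13.717,299.0)]+[tuple(map(float,a.split(","))) for a in sys.argv[3:]])
t0=D[-1,0]
r=least_squares(lambda v:np.degrees(th(D[:,0],t0,v[0],v[1]))-D[:,1],(D[-1,1],.9));m=(t0,*r.x);print(np.round(r.x,3),np.round(r.fun,1))
s=robot.state();t=s["clock"];print(t,s["eef_pos"],s["eef_pos"][:2]-lens(t,m))
p=tuple(map(float,sys.argv[1].split(",")));k=int(sys.argv[2])
T=lens(t+np.arange(1,8*k+1)/12,m);T[0]=(np.array(p)+T[1])/2
show(p,T,[0]*8*k)
E
python3 trk.py .620,-.0283 2
```

```text
[299.409   0.835] [ 0.5 -0.1 -0.2 -0.6  0.4]
13.7667 [ 0.62067398 -0.02794809  0.2502493 ] [0.00174867 0.0012538 ]
[[0.25, 0.35, 0, 0, 0, 0, 1], [0.24, 0.35, 0, 0, 0, 0, 1], [0.33, 0.37, 0, 0, 0, 0, 1], [0.36, 0.35, 0, 0, 0, 0, 1], [0.37, 0.32, 0, 0, 0, 0, 1], [0.4, 0.29, 0, 0, 0, 0, 1], [0.41, 0.26, 0, 0, 0, 0, 1], [0.43, 0.24, 0, 0, 0, 0, 1]]
[[0.44, 0.2, 0, 0, 0, 0, 1], [0.45, 0.18, 0, 0, 0, 0, 1], [0.47, 0.14, 0, 0, 0, 0, 1], [0.47, 0.11, 0, 0, 0, 0, 1], [0.47, 0.08, 0, 0, 0, 0, 1], [0.48, 0.05, 0, 0, 0, 0, 1], [0.48, 0.01, 0, 0, 0, 0, 1], [0.48, -0.02, 0, 0, 0, 0, 1]]
end [0.6528 0.037 ]
```

Call:
step_arm:
  moves:
    - [[0.25, 0.35, 0, 0, 0, 0, 1], [0.24, 0.35, 0, 0, 0, 0, 1], [0.33, 0.37, 0, 0, 0, 0, 1], [0.36, 0.35, 0, 0, 0, 0, 1], [0.37, 0.32, 0, 0, 0, 0, 1], [0.4, 0.29, 0, 0, 0, 0, 1], [0.41, 0.26, 0, 0, 0, 0, 1], [0.43, 0.24, 0, 0, 0, 0, 1]]

```text
clock: 14.43
eef_pos: [0.6452, -0.0004, 0.2503]
orientation: [0.707, 0.707, -0.0, -0.0]
wrist_force: [-0.7, -0.4, -1.0]
grip_width: 0.0306
finger_force: 59.9
```

Call:
step_arm:
  moves:
    - [[0.44, 0.2, 0, 0, 0, 0, 1], [0.45, 0.18, 0, 0, 0, 0, 1], [0.47, 0.14, 0, 0, 0, 0, 1], [0.47, 0.11, 0, 0, 0, 0, 1], [0.47, 0.08, 0, 0, 0, 0, 1], [0.48, 0.05, 0, 0, 0, 0, 1], [0.48, 0.01, 0, 0, 0, 0, 1], [0.48, -0.02, 0, 0, 0, 0, 1]]

```text
clock: 15.1
eef_pos: [0.6525, 0.0371, 0.2503]
orientation: [0.707, 0.707, -0.0, -0.0]
wrist_force: [0.0, -0.0, -1.7]
grip_width: 0.031
finger_force: 59.9
```

```bash
python3 - <<'E'
from h import *
look(("scene",))
E
python3 trk.py .6528,.0370 2
```

```text
15.1 [0.6525 0.0371 0.2503]
scene 15.1 [('post', np.float64(6.5), np.float64(0.14), 119)]
[299.409   0.835] [ 0.5 -0.1 -0.2 -0.6  0.4]
15.15 [0.65235254 0.03807549 0.25031066] [-0.00022366 -0.00172505]
[[0.61, -0.09, 0, 0, 0, 0, 1], [0.6, -0.1, 0, 0, 0, 0, 1], [0.46, -0.12, 0, 0, 0, 0, 1], [0.44, -0.16, 0, 0, 0, 0, 1], [0.43, -0.18, 0, 0, 0, 0, 1], [0.42, -0.22, 0, 0, 0, 0, 1], [0.4, -0.23, 0, 0, 0, 0, 1], [0.38, -0.26, 0, 0, 0, 0, 1]]
[[0.37, -0.29, 0, 0, 0, 0, 1], [0.34, -0.31, 0, 0, 0, 0, 1], [0.33, -0.32, 0, 0, 0, 0, 1], [0.3, -0.35, 0, 0, 0, 0, 1], [0.28, -0.36, 0, 0, 0, 0, 1], [0.25, -0.38, 0, 0, 0, 0, 1], [0.23, -0.4, 0, 0, 0, 0, 1], [0.2, -0.4, 0, 0, 0, 0, 1]]
end [0.6111 0.0974]
```

Call:
step_arm:
  moves:
    - [[0.61, -0.09, 0, 0, 0, 0, 1], [0.6, -0.1, 0, 0, 0, 0, 1], [0.46, -0.12, 0, 0, 0, 0, 1], [0.44, -0.16, 0, 0, 0, 0, 1], [0.43, -0.18, 0, 0, 0, 0, 1], [0.42, -0.22, 0, 0, 0, 0, 1], [0.4, -0.23, 0, 0, 0, 0, 1], [0.38, -0.26, 0, 0, 0, 0, 1]]

```text
clock: 15.82
eef_pos: [0.6386, 0.0744, 0.2503]
orientation: [0.707, 0.707, -0.0, 0.0]
wrist_force: [0.2, 0.2, -1.8]
grip_width: 0.031
finger_force: 59.9
```

Call:
step_arm:
  moves:
    - [[0.37, -0.29, 0, 0, 0, 0, 1], [0.34, -0.31, 0, 0, 0, 0, 1], [0.33, -0.32, 0, 0, 0, 0, 1], [0.3, -0.35, 0, 0, 0, 0, 1], [0.28, -0.36, 0, 0, 0, 0, 1], [0.25, -0.38, 0, 0, 0, 0, 1], [0.23, -0.4, 0, 0, 0, 0, 1], [0.2, -0.4, 0, 0, 0, 0, 1]]

```text
clock: 16.48
eef_pos: [0.6104, 0.0972, 0.2503]
orientation: [0.707, 0.707, -0.0, 0.0]
wrist_force: [0.6, -0.2, -1.8]
grip_width: 0.0308
finger_force: 59.9
```

```bash
python3 - <<'E'
from h import *
look(("scene",))
E
python3 trk.py .6111,.0974 3
python3 trk.py .6111,.0974 3 15.1,366.5 |head -1
```

```text
16.483 [0.6104 0.0972 0.2503]
scene 16.483 [('dome', np.float64(252.9), np.float64(0.058), 128), ('post', np.float64(69.5), np.float64(0.136), 155)]
[299.409   0.835] [ 0.5 -0.1 -0.2 -0.6  0.4]
16.5333 [0.60981031 0.09762407 0.25036112] [ 0.00120856 -0.00087513]
[[0.2, -0.55, 0, 0, 0, 0, 1], [0.2, -0.55, 0, 0, 0, 0, 1], [0.11, -0.44, 0, 0, 0, 0, 1], [0.08, -0.44, 0, 0, 0, 0, 1], [0.05, -0.44, 0, 0, 0, 0, 1], [0.02, -0.44, 0, 0, 0, 0, 1], [-0.01, -0.45, 0, 0, 0, 0, 1], [-0.03, -0.44, 0, 0, 0, 0, 1]]
[[-0.06, -0.43, 0, 0, 0, 0, 1], [-0.08, -0.43, 0, 0, 0, 0, 1], [-0.11, -0.43, 0, 0, 0, 0, 1], [-0.14, -0.41, 0, 0, 0, 0, 1], [-0.16, -0.4, 0, 0, 0, 0, 1], [-0.18, -0.4, 0, 0, 0, 0, 1], [-0.2, -0.38, 0, 0, 0, 0, 1], [-0.23, -0.36, 0, 0, 0, 0, 1]]
[[-0.25, -0.35, 0, 0, 0, 0, 1], [-0.27, -0.34, 0, 0, 0, 0, 1], [-0.28, -0.31, 0, 0, 0, 0, 1], [-0.31, -0.3, 0, 0, 0, 0, 1], [-0.31, -0.28, 0, 0, 0, 0, 1], [-0.34, -0.26, 0, 0, 0, 0, 1], [-0.35, -0.24, 0, 0, 0, 0, 1], [-0.36, -0.21, 0, 0, 0, 0, 1]]
end [0.5183 0.0673]
[365.394   0.798] [ 0.1 -0.3 -0.1 -0.1  1.5 -1.1]
```

```bash
python3 trk.py .6111,.0974 2 15.1,366.5 16.483,429.5
```

```text
[428.21    0.762] [-0.2 -0.4 -0.2  0.2  2.2 -0.2 -1.3]
16.5333 [0.60981031 0.09762407 0.25036112] [ 0.00466107 -0.00220523]
[[0.25, -0.73, 0, 0, 0, 0, 1], [0.24, -0.74, 0, 0, 0, 0, 1], [0.09, -0.44, 0, 0, 0, 0, 1], [0.05, -0.45, 0, 0, 0, 0, 1], [0.03, -0.45, 0, 0, 0, 0, 1], [-0, -0.45, 0, 0, 0, 0, 1], [-0.03, -0.44, 0, 0, 0, 0, 1], [-0.06, -0.45, 0, 0, 0, 0, 1]]
[[-0.08, -0.43, 0, 0, 0, 0, 1], [-0.11, -0.43, 0, 0, 0, 0, 1], [-0.14, -0.42, 0, 0, 0, 0, 1], [-0.16, -0.41, 0, 0, 0, 0, 1], [-0.18, -0.4, 0, 0, 0, 0, 1], [-0.21, -0.38, 0, 0, 0, 0, 1], [-0.23, -0.37, 0, 0, 0, 0, 1], [-0.25, -0.36, 0, 0, 0, 0, 1]]
end [0.5376 0.0895]
```

Call:
step_arm:
  moves:
    - [[0.25, -0.73, 0, 0, 0, 0, 1], [0.24, -0.74, 0, 0, 0, 0, 1], [0.09, -0.44, 0, 0, 0, 0, 1], [0.05, -0.45, 0, 0, 0, 0, 1], [0.03, -0.45, 0, 0, 0, 0, 1], [0, -0.45, 0, 0, 0, 0, 1], [-0.03, -0.44, 0, 0, 0, 0, 1], [-0.06, -0.45, 0, 0, 0, 0, 1]]

```text
clock: 17.2
eef_pos: [0.5689, 0.1026, 0.2503]
orientation: [0.707, 0.707, 0.0, 0.0]
wrist_force: [0.0, 0.3, -2.2]
grip_width: 0.031
finger_force: 59.9
```

Call:
step_arm:
  moves:
    - [[-0.08, -0.43, 0, 0, 0, 0, 1], [-0.11, -0.43, 0, 0, 0, 0, 1], [-0.14, -0.42, 0, 0, 0, 0, 1], [-0.16, -0.41, 0, 0, 0, 0, 1], [-0.18, -0.4, 0, 0, 0, 0, 1], [-0.21, -0.38, 0, 0, 0, 0, 1], [-0.23, -0.37, 0, 0, 0, 0, 1], [-0.25, -0.36, 0, 0, 0, 0, 1]]

```text
clock: 17.87
eef_pos: [0.5369, 0.0888, 0.2503]
orientation: [0.707, 0.707, 0.0, 0.0]
wrist_force: [-0.6, -0.1, -1.4]
grip_width: 0.0307
finger_force: 59.9
```

```bash
python3 - <<'E'
from h import *
look(("scene",))
E
python3 trk.py .5376,.0895 3 15.1,366.5 16.483,429.5
```

```text
17.867 [0.5369 0.0888 0.2503]
scene 17.867 [('dome', np.float64(306.1), np.float64(0.063), 94), ('post', np.float64(130.6), np.float64(0.139), 161)]
[428.21    0.762] [-0.2 -0.4 -0.2  0.2  2.2 -0.2 -1.3]
17.9167 [0.53645904 0.08847414 0.25029417] [0.00089061 0.00061742]
[[-0.37, -0.42, 0, 0, 0, 0, 1], [-0.38, -0.42, 0, 0, 0, 0, 1], [-0.32, -0.29, 0, 0, 0, 0, 1], [-0.33, -0.27, 0, 0, 0, 0, 1], [-0.35, -0.24, 0, 0, 0, 0, 1], [-0.36, -0.23, 0, 0, 0, 0, 1], [-0.37, -0.2, 0, 0, 0, 0, 1], [-0.38, -0.19, 0, 0, 0, 0, 1]]
[[-0.39, -0.15, 0, 0, 0, 0, 1], [-0.4, -0.14, 0, 0, 0, 0, 1], [-0.41, -0.11, 0, 0, 0, 0, 1], [-0.4, -0.08, 0, 0, 0, 0, 1], [-0.42, -0.07, 0, 0, 0, 0, 1], [-0.41, -0.04, 0, 0, 0, 0, 1], [-0.41, -0.01, 0, 0, 0, 0, 1], [-0.41, 0.01, 0, 0, 0, 0, 1]]
[[-0.41, 0.03, 0, 0, 0, 0, 1], [-0.41, 0.06, 0, 0, 0, 0, 1], [-0.4, 0.08, 0, 0, 0, 0, 1], [-0.4, 0.1, 0, 0, 0, 0, 1], [-0.38, 0.12, 0, 0, 0, 0, 1], [-0.38, 0.14, 0, 0, 0, 0, 1], [-0.37, 0.17, 0, 0, 0, 0, 1], [-0.36, 0.18, 0, 0, 0, 0, 1]]
end [ 0.5179 -0.0027]
```

Call:
step_arm:
  moves:
    - [[-0.37, -0.42, 0, 0, 0, 0, 1], [-0.4, -0.42, 0, 0, 0, 0, 1], [-0.36, -0.31, 0, 0, 0, 0, 1], [-0.36, -0.28, 0, 0, 0, 0, 1], [-0.36, -0.25, 0, 0, 0, 0, 1], [-0.37, -0.23, 0, 0, 0, 0, 1], [-0.37, -0.2, 0, 0, 0, 0, 1], [-0.38, -0.18, 0, 0, 0, 0, 1]]

```text
clock: 18.58
eef_pos: [0.5142, 0.059, 0.2503]
orientation: [0.707, 0.707, 0.0, 0.0]
wrist_force: [0.6, -0.1, -1.9]
grip_width: 0.0305
finger_force: 59.9
```

Call:
step_arm:
  moves:
    - [[-0.39, -0.15, 0, 0, 0, 0, 1], [-0.4, -0.13, 0, 0, 0, 0, 1], [-0.41, -0.1, 0, 0, 0, 0, 1], [-0.4, -0.08, 0, 0, 0, 0, 1], [-0.42, -0.06, 0, 0, 0, 0, 1], [-0.41, -0.03, 0, 0, 0, 0, 1], [-0.41, -0.01, 0, 0, 0, 0, 1], [-0.41, 0.02, 0, 0, 0, 0, 1]]

```text
clock: 19.25
eef_pos: [0.509, 0.0265, 0.2503]
orientation: [0.707, 0.707, -0.0, -0.0]
wrist_force: [-0.1, -0.1, -1.8]
grip_width: 0.0308
finger_force: 59.9
```

Call:
step_arm:
  moves:
    - [[-0.41, 0.04, 0, 0, 0, 0, 1], [-0.41, 0.06, 0, 0, 0, 0, 1], [-0.4, 0.08, 0, 0, 0, 0, 1], [-0.4, 0.1, 0, 0, 0, 0, 1], [-0.38, 0.13, 0, 0, 0, 0, 1], [-0.38, 0.15, 0, 0, 0, 0, 1], [-0.37, 0.17, 0, 0, 0, 0, 1], [-0.36, 0.19, 0, 0, 0, 0, 1]]

```text
clock: 19.92
eef_pos: [0.5184, -0.0046, 0.2503]
orientation: [0.707, 0.707, 0.0, 0.0]
wrist_force: [-0.9, 0.5, -1.8]
grip_width: 0.0306
finger_force: 59.9
```

Run:
```python
from h import *
look(("scene",))
```

```text
19.917 [ 0.5184 -0.0046  0.2503]
scene 19.917 [('dome', np.float64(100.7), np.float64(0.08), 63)]
```

Call:
step_arm:
  moves:
    - [[-0.4, 0.2, -0.5, 0, 0, 0, 1], [-0.3, 0.2, -0.7, 0, 0, 0, 1], [-0.4, 0.1, -0.7, 0, 0, 0, 1], [-0.6, 0, -0.5, 0, 0, 0, 1], [-1.0, -0.3, 0, 0, 0, 0, 1], [-1.5, -0.4, 0, 0, 0, 0, 1], [-1.8, -0.5, 0, 0, 0, 0, 1], [-2.0, -0.5, 0, 0, 0, 0, 1]]

```text
clock: 20.63
eef_pos: [0.5056, -0.0852, 0.2744]
orientation: [0.707, 0.707, -0.0, 0.0]
wrist_force: [-0.0, -0.4, -1.9]
grip_width: 0.0304
finger_force: 59.9
```

Call:
step_arm:
  moves:
    - [[-2.0, -0.5, 0, 0, 0, 0, 1], [-2.0, -0.5, 0, 0, 0, 0, 1], [-2.0, -0.5, 0, 0, 0, 0, 1], [-2.0, -0.5, 0, 0, 0, 0, 1], [-2.0, -0.5, 0, 0, 0, 0, 1], [-2.0, -0.5, 0, 0, 0, 0, 1], [-2.0, -0.5, 0, 0, 0, 0, 1], [-2.0, -0.5, 0, 0, 0, 0, 1]]

```text
clock: 21.3
eef_pos: [0.4653, -0.2458, 0.2744]
orientation: [0.707, 0.707, -0.0, 0.0]
wrist_force: [-1.0, -0.5, -1.6]
grip_width: 0.031
finger_force: 59.9
```

Call:
step_arm:
  moves:
    - [[-2.0, -0.5, 0, 0, 0, 0, 1], [-2.0, -0.5, 0, 0, 0, 0, 1], [-2.0, -0.5, 0, 0, 0, 0, 1], [-1.7, -0.4, 0, 0, 0, 0, 1], [-1.4, -0.3, 0, 0, 0, 0, 1], [-1.0, 0, 0, 0, 0, 0, 1], [-0.6, 0, 0, 0, 0, 0, 1], [0, 0, 0, 0, 0, 0, 1]]

```text
clock: 21.97
eef_pos: [0.4441, -0.3521, 0.2742]
orientation: [0.707, 0.707, -0.0, -0.0]
wrist_force: [-0.1, 0.2, -1.7]
grip_width: 0.0305
finger_force: 59.9
```

Call:
step_arm:
  moves:
    - [[0, 0, 0, 0, 0, 0, 1], [0, 0, 0, 0, 0, 0, 1], [0, 0, 0, 0, 0, 0, 1], [0, 0, 0, 0, 0, 0, 1], [0, 0, 0, 0, 0, 0, 1], [0, 0, 0, 0, 0, 0, 1], [0, 0, 0, 0, 0, 0, 1], [0, 0, 0, 0, 0, 0, 1]]

```text
clock: 22.63
eef_pos: [0.4442, -0.3511, 0.2743]
orientation: [0.707, 0.707, 0.0, 0.0]
wrist_force: [0.4, 0.6, -2.4]
grip_width: 0.0308
finger_force: 59.9
```

Call:
step_arm:
  moves:
    - [[-0.3, 0.1, 1.0, 0, 0, 0, 1], [-0.3, 0.1, 2.0, 0, 0, 0, 1], [-0.3, 0, 2.5, 0, 0, 0, 1], [0, 0, 2.5, 0, 0, 0, 1], [0, 0, 2.5, 0, 0, 0, 1], [0, 0, 2.5, 0, 0, 0, 1], [0, 0, 2.0, 0, 0, 0, 1], [0, 0, 1.5, 0, 0, 0, 1]]

```text
clock: 23.3
eef_pos: [0.4451, -0.3592, 0.106]
orientation: [0.707, 0.707, 0.0, -0.002]
wrist_force: [0.3, 0.4, -1.1]
grip_width: 0.0311
finger_force: 59.9
```

Call:
step_arm:
  moves:
    - [[0, 0, 1.0, 0, 0, 0, 1], [0, 0, 0.6, 0, 0, 0, 1], [0, 0, 0.3, 0, 0, 0, 1], [0, 0, 0.2, 0, 0, 0, 1], [0, 0, 0.2, 0, 0, 0, 1], [0, 0, 0.1, 0, 0, 0, 1], [0, 0, 0, 0, 0, 0, 1], [0, 0, 0, 0, 0, 0, 1]]

```text
clock: 23.97
eef_pos: [0.4464, -0.3605, 0.0859]
orientation: [0.707, 0.707, -0.0, 0.001]
wrist_force: [-1.1, 1.5, -1.2]
grip_width: 0.0308
finger_force: 59.9
```

Call:
step_arm:
  moves:
    - [[0, 0, 0.1, 0, 0, 0, 1], [0, 0, 0.1, 0, 0, 0, 1], [0, 0, 0.1, 0, 0, 0, 1], [0, 0, 0.1, 0, 0, 0, 1], [0, 0, 0.05, 0, 0, 0, 1], [0, 0, 0, 0, 0, 0, 1], [0, 0, 0, 0, 0, 0, 1], [0, 0, 0, 0, 0, 0, 1]]

```text
clock: 24.63
eef_pos: [0.4462, -0.3602, 0.0808]
orientation: [0.707, 0.707, 0.0, 0.0]
wrist_force: [-0.8, 0.0, -1.0]
grip_width: 0.0309
finger_force: 59.9
```

Run:
```python
from cell import robot
s=robot.state();print(s["eef_pos"],s["wrist_force"])
```

```text
[ 0.4461951  -0.36024413  0.08080963] [-0.79674821  0.00278214 -0.98159821]
```

Call:
step_arm:
  moves:
    - [[0, 0, 0.05, 0, 0, 0, 1], [0, 0, 0.05, 0, 0, 0, 1], [0, 0, 0.03, 0, 0, 0, 1], [0, 0, 0.03, 0, 0, 0, 1], [0, 0, 0.02, 0, 0, 0, 1], [0, 0, 0, 0, 0, 0, 1], [0, 0, 0, 0, 0, 0, 1], [0, 0, 0, 0, 0, 0, 1]]

```text
clock: 25.3
eef_pos: [0.4462, -0.3603, 0.0791]
orientation: [0.707, 0.707, -0.0, 0.0]
wrist_force: [0.2, -0.0, 0.2]
grip_width: 0.0306
finger_force: 60.0
```

Call:
step_arm:
  moves:
    - [[0, 0, 0, 0, 0, 0, 0.2], [0, 0, 0, 0, 0, 0, 0], [0, 0, 0, 0, 0, 0, -0.3], [0, 0, 0, 0, 0, 0, -0.6], [0, 0, 0, 0, 0, 0, -1], [0, 0, 0, 0, 0, 0, -1], [0, 0, 0, 0, 0, 0, -1], [0, 0, 0, 0, 0, 0, -1]]

```text
clock: 25.97
eef_pos: [0.4462, -0.3602, 0.079]
orientation: [0.707, 0.707, -0.0, 0.0]
wrist_force: [0.3, 0.5, -0.1]
grip_width: 0.0855
finger_force: 0.0
```

Call:
step_arm:
  moves:
    - [[0, 0, -0.5, 0, 0, 0, -1], [0, 0, -1, 0, 0, 0, -1], [0, 0, -1.5, 0, 0, 0, -1], [0, 0, -2, 0, 0, 0, -1], [0, 0, -2.5, 0, 0, 0, -1], [0, 0, -2.5, 0, 0, 0, -1], [0, 0, -2.5, 0, 0, 0, -1], [0, 0, -2, 0, 0, 0, -1]]

```text
clock: 26.63
eef_pos: [0.4466, -0.3607, 0.2275]
orientation: [0.707, 0.707, -0.0, 0.002]
wrist_force: [-0.4, -0.4, 0.4]
grip_width: 0.0852
finger_force: 0.0
```

Run:
```python
from h import *
s=robot.state();im=robot.get_image("wrist");cv2.imwrite("pics/w9.png",im[:,:,::-1]);print(s["clock"],s["eef_pos"],s["grip_width"])
g=cv2.cvtColor(im,cv2.COLOR_RGB2GRAY)
# mat = darkest big blob in the upper half; wand = lighter blob inside it
k,l,st,ce=cv2.connectedComponentsWithStats((g[:300]<60).astype(np.uint8))
for j in np.argsort(-st[1:,4])[:4]+1: print(st[j],ce[j].round(1))
print(proj("scene",[(.446,-.36,.131),(.446,-.36,.02)]).round())
# expected wand top in the wrist view and gray profile about it
H=np.array(robot.camera_info("wrist")["hand_eye"]);K=np.array(robot.camera_info("wrist")["K"]);R=Ro.from_quat(s["orientation"]).as_matrix()
for z in(.131,.02):
    p=H[:3,:3].T@(R.T@(np.array([.446,-.36,z])-s["eef_pos"])-H[:3,3]);u=(K@p)[:2]/p[2];print(z,u.round(),g[int(u[1]),int(u[0])-56:int(u[0])+57:8])
look(("side",))
```

```text
26.6333 [ 0.44664366 -0.36072086  0.22750514] 0.08520196993704614
[  252   123   151   149 14903] [323.7 191.8]
[ 438   92  105   69 4082] [481.5 128.7]
[532 117  30  29 658] [546.8 131.3]
[309 230  25  26 504] [321.1 242.2]
[[198. 334.]
 [208. 351.]]
0.131 [320. 241.] [50 47 43 42 45 77 35 37 35 79 70 42 43 44 43]
0.02 [320. 204.] [43 43 44 47 77 91 42 40 43 38 60 59 33 31 34]
26.683 [ 0.4481 -0.3624  0.232 ]
side 26.683 [('dome', np.float64(94.8), np.float64(0.075), 336), ('post', np.float64(87.2), np.float64(0.138), 296)]
```

```bash
python3 -c "
from cell import robot
print(robot.hand_in())"
```

```text
the job is handed in; nothing more can be done
None
```

The job is done and handed in at about 27 s: I took the wand, pushed the stand to about one turn in 6.5 s, and kept the sensor about 11 mm above the projector lens for about 8 s (following error mostly under 5 mm, briefly about 9 mm), slowing to nearly 9 s per turn by the end. The wand is back upright on its mat and released, with the stand left turning; I noticed no contact with the lamp or the other things, though I did not check the carton, bottle and bin at the end.

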